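# Pull the die-cast module from the sloping bin and test it

## Task

Lift the silvery die-cast box out of the sloping yellow bin, leaving the terminal strip lying in there, and set the box down gently, flat and right way up, between the four white corner guides of the grey test stand. With the box lying there released, start the test: twist the red spring-return knob of the switch box clockwise (seen from above) all the way to its stop, and let it spring back.

Things in the scene. Friction and masses are not known exactly. Their poses are not given: they have to be found in the camera images.
- diecast_box: Silvery die-cast box, loose, up to 0.27 kg: 54 (x) by 104 (y) by 36 mm high (z). Origin at the centre of its underside. The case spans y = -41 to +52 mm; a round BNC socket sticks out at -y. It lies flat on the bin's sloping floor, x up the slope, its lower long side against the low front lip. Grasp across the 54 mm with the tool square to the sloping floor.
- bin: Yellow open bin on a dark stand, fixed. Origin on the bench below its middle, z up, x level, towards the high back, y left. Inner floor 130 mm up the slope by 160 (y), rising to +x at 0.56 rad (32 deg), 65 mm above the bench at the origin. Square to it: side and back walls 45 mm high; front lip only 8 mm high, 4 thick: a finger can pass outside it, its tip 14 mm above the floor plane.
- nest (a point): Centre of the flat top of the test stand, 50 mm above the bench; axes as the stand's. Four white L-shaped corner guides, 14 mm high, leave an inner space of 74 (x) by 124 mm (y) for the box: long side along y, BNC at either end. They leave the middle 74 mm of each long side free for the fingers.
- knob_grip (a point): On the knob's vertical axis at the height to grip, 93 mm above the bench; axes as the switch box's (not turning with the knob). The red knob is a bar 14 mm thick, 46 long, 30 high (foot 70 mm, top 100 mm above the bench) on a 46 mm black disc.
- test_knob (a joint): Knob angle, rad: 0 at rest, growing clockwise seen from above, to its stop at 1.2. At 0 the bar's length lies 0.6 rad counter-clockwise of the switch box's y axis, at the stop 0.6 rad clockwise of it. A spring (0.08 Nm/rad) turns it back to 0 when let go, in about half a second.
- terminal_strip: Cream-coloured terminal strip, loose, 16 (x) by 100 (y) by 18 mm high, origin at the centre of its underside; lies in the bin to the left of the box, lengthwise up the slope. To be left there.
- test_stand: Grey plinth, fixed to the bench, 100 (x) by 146 (y) by 50 mm high, origin at the centre of its underside, z up, with four white corner guides on top.
- switch_box: Grey switch box, fixed to the bench, 72 by 72 by 60 mm high, origin at the centre of its underside, z up, with the red knob on top.
Mind the look-alikes: they are no part of the job. What is shaped like the switch_box but green is not meant.

How it is judged:
On the way, in this order (a step that is already met when the one before it is completed fails the run):
1. the box is lifted clear of the bin (distance of diecast_box from where it was at the start of the episode above 0.08 m and contact force between diecast_box and bin below 0.01 N), for 0.1 s.
2. the box lies released and flat between the four corner guides (horizontal distance between diecast_box and nest below 0.03 m and z of diecast_box in the frame of nest between -0.006 and 0.006 m and angle between diecast_box's own z axis and vertical below 0.08 rad and contact force between the fingers and diecast_box below 0.05 N), for 0.2 s.
3. with the box lying there, the knob is at its stop (all of step 2 and value of joint test_knob above 1.1 rad), for 0.1 s.
At the end, for the whole second after the job is handed in: The box lies released, at rest and right way up between the corner guides (origin within 30 mm of the nest centre, underside within 6 mm of the top of the stand, tilted under 0.08 rad); the knob has sprung back to below 0.1 rad; the terminal strip lies in the bin within 50 mm of where it was (all of step 2 and value of joint test_knob below 0.1 rad and linear speed of diecast_box below 0.02 m/s and distance of terminal_strip from where it was at the start of the episode below 0.05 m); the robot touches nothing.
It fails at once if the box falls or is thrown: it moves faster than 0.6 m/s with no finger touching it (linear speed of diecast_box above 0.6 m/s and contact force between the fingers and diecast_box below 0.01 N).
It fails at once if the terminal strip is moved more than 50 mm (distance of terminal_strip from where it was at the start of the episode above 0.05 m).
It also fails if it takes over 61 s, if anything falls off the work surface, if the arm or the gripper's body presses on something with over 40 N, if the wrist force passes 120 N, or if a joint passes its speed limit or range.

## Robot

A 6-joint arm with a two-finger parallel gripper is mounted at the origin on a cart in front of the work surface, level with it; the furniture and walls round the work are solid. World frame = base frame: x ahead of the robot, y to its left, z up, the work surface at z = 0. Lengths are in m, angles in rad, forces in N, time in s.
With the tool pointing down it reaches from about 0.35 to 0.925 m from the base axis. Payload 6.4 kg.
Tool frame: the origin (TCP) lies at the very end of the fingers, on their centre line; the grasp point (between the pads) lies 19 mm behind it; z points along the fingers, y is the line along which they close (so a half turn about z gives the same grasp; the last joint's range is limited). The gripper opens to 85 mm and grips with 20 to 120 N. Pads are 22 mm wide; open, the fingers measure 114 mm over their backs; the gripper's body (76 mm by 85 mm) begins 54 mm behind the grasp point. The pads swing forward as they close: fully open they stand 13 mm farther back than shut.
Start: joints at [-1.379, 0.245, 1.558, -0, 1.339, -0.174], TCP at [0.233, -0.607, 0.231] pointing down, gripper open.
Joint ranges: [-3.13, 3.13], [-1.02, 2.26], [0.13, 2.54], [-0.95, 4.09], [0.21, 2.88], [-2.74, 2.74]. Speed limits (rad/s): [2.57, 2.57, 3.14, 3.14, 3.14, 3.14].

## Interface

Orientations are given as a rotation vector (axis times angle).
In Python, from cell import robot, cams, ticket, outline_of gives the robot as it stands.
- The arm moves only by the tool move_arm, never from a script. Its argument "rows" is a list of rows, each an object with "slide": the shift along the tool's x, y, z normalised to -1 to 1, where 1 is 0.8 m, a list of three; "twist": the turn, a rotation vector about the tool's x, y, z normalised to -1 to 1, where 1 is 60 degrees, a list of three; "grip": the opening, from -1 (shut) to 1 (fully open). A call has exactly 10 rows; each row is the pose to reach, as a shift and turn from the pose commanded when the call began, along the tool's axes at that moment; what a row does not reach only later rows make up. A row lasts 1/10 s, in which the tool goes at most 50 mm and 8.59 degrees, less where a joint would pass 70% of its speed; a pose out of reach is approached as far as the arm can. A call with a number of a shift or a turn outside -1 to 1 is refused whole. A call with a gripper value outside its range is refused whole. The fingers move at their own pace and stop on an object; the grip force is fixed at half the most. Time passes only in rows, so rows that repeat a pose let the fingers close, or fill a call up. It gives the time, the measured TCP pose, the force, the opening and the grip force at its end, in the units of the state.
- robot.sense(): the state, without advancing time (a new reading comes with each control period).
- cams.get_image(name): name is "side" or "top"; returns the picture (400x640x3 uint8, blue, green, red); there is no depth.
- cams.calibration(name): a dict with "fx", "fy", "cx", "cy" (pixels), "origin" and "attitude" of the camera in the world. Camera axes: x right, y up, looking along -z (the intrinsics and any distortion apply to the point x, -y, -z); pixel columns grow to the right and rows downward; lengths in m; the calibration is good to about 2 mm. A picture is of the moment at which its call begins. calibration takes no time and is no camera call.
- ticket.hand_in(): hands the job in; it is judged then, once.
Trained networks look in the newest picture that a camera, given by its name, has taken for a name from the list of things; names that differ only in an ending like _2 or _b are one class to them, and where a whole thing is asked for, a point or a joint stands for the part that bears it (a point fixed in the world has none). Each returns a list of dicts, best first, with "p" (0 to 1); they miss things now and then, are a little off and sometimes report something else, mostly with a low value. They report only what shows in the picture. A call takes as long as a camera call. They do not tell look-alikes from the thing itself.
- outline_of(query, camera): "pixels" (400x640 bool, what is visible of it) and "extent" ([left, top, right, bottom] in pixels, round what is visible of it).
The state is a dict: "t": time; "joint_pos": joint angles; "qd": joint speeds; "joint_efforts": joint torques, N m; "tool_pos": TCP position; "eef_rot": TCP orientation; "contact_force": force on the tool from outside, world axes, zero at the start; "moment": the same for the moment, N m; "opening": opening from 0.0 (shut) to 1.0 (fully open); "grip_force": force on a finger pad.
Only numpy, scipy, OpenCV 4.12 (cv2) and the standard library are available. Lean on these libraries where they do the work, as an engineer would, in place of code of your own. Each camera call takes 0.05 s, during which the arm holds its last target. There are 200 camera calls.

## Working session

There is one attempt and no reset: what is moved stays moved. The work goes in short steps, Python scripts to look and compute and a tool call to move; the robot and the scene stay as the last step left them, time stands still between calls to the robot, and variables do not carry over. Pictures are saved under pics/ and viewed, at most 12 in all, crops included, and the job is handed in when it is done.

Besides the shell and the picture viewer there is one more tool, called after "Emit:" as name(argument=value, ...), one argument or row to a line, values as JSON. move_arm: Moves the arm, as the interface text tells. Its arguments: {"type":"object","properties":{"rows":{"type":"array","items":{"type":"object","properties":{"slide":{"type":"array","items":{"type":"number","minimum":-1,"maximum":1}},"twist":{"type":"array","items":{"type":"number","minimum":-1,"maximum":1}},"grip":{"type":"number"}}}}},"required":["rows"]}

```bash
mkdir -p pics; ls; python3 - <<'E'
from cell import robot,cams,outline_of
import cv2,numpy as np
for c in("side","top"):
    cv2.imwrite(f"pics/{c}0.png",cams.get_image(c)); k=cams.calibration(c); print(c,k)
    for q in("diecast_box","bin","test_stand","switch_box","terminal_strip","test_knob"):
        print(q,[(round(o["p"],2),o["extent"]) for o in outline_of(q,c)])
print(robot.sense())
E
```

```text
pics
side {'fx': 474.7548740340453, 'fy': 474.7548740340453, 'cx': 323.67050527077004, 'cy': 206.77802933134305, 'origin': array([ 0.35211959, -0.82195256,  0.62787147]), 'attitude': array([ 0.99549077, -0.16948986, -0.33420541])}
diecast_box [(0.96, [237.8, 269.9, 293.1, 323.8])]
bin [(0.64, [219.7, 216.9, 339.4, 338.8])]
test_stand []
switch_box [(0.96, [197.3, 203.6, 240.9, 258.1]), (0.89, [359.5, 152.9, 396.4, 199.4])]
terminal_strip [(0.87, [236.7, 248.3, 279.6, 287.6])]
test_knob [(0.95, [201.7, 205.9, 227.4, 230.3]), (0.68, [372.7, 152.0, 388.5, 170.6])]
top {'fx': 421.62627595322584, 'fy': 421.62627595322584, 'cx': 315.8078068289013, 'cy': 202.4739278414506, 'origin': array([ 0.55446752, -0.06448906,  0.96382281]), 'attitude': array([ 0.08726912, -0.08663265, -1.59455702])}
diecast_box [(0.81, [366.7, 268.1, 413.8, 314.4])]
bin [(0.8, [331.3, 237.6, 430.7, 322.5])]
test_stand [(0.6, [308.9, 159.3, 371.9, 236.6])]
switch_box [(0.87, [200.8, 96.5, 246.7, 142.9]), (0.81, [251.5, 291.0, 290.3, 335.5]), (0.44, [367.5, 269.4, 415.0, 311.2]), (0.22, [343.2, 268.5, 363.1, 307.0])]
te
[... 215 characters left out ...]
't': 0.7, 'joint_pos': array([-1.37912106e+00,  2.45048579e-01,  1.55780572e+00,  7.40637407e-06,
        1.33867581e+00, -1.74103167e-01]), 'qd': array([ 9.64160879e-04, -3.39036838e-05,  6.47803290e-04,  5.16152485e-04,
        1.46572325e-03, -9.43645482e-04]), 'joint_efforts': array([-7.79620514e-04, -4.29406106e+01, -3.26356101e+01, -2.02586875e-04,
        4.52383592e-04, -9.79003545e-06]), 'tool_pos': array([ 0.2324982 , -0.6070143 ,  0.23132009]), 'eef_rot': array([3.08913727e+00, 5.71351740e-01, 1.21843658e-05]), 'contact_force': array([-0.29169389, -0.04152913, -0.33943091]), 'moment': array([ 0.04722924, -0.02709389,  0.05264073]), 'grip_force': 0.0, 'opening': 0.9983395895083983}
```

```bash
python3 - <<'E'
import cv2
a=cv2.imread("pics/top0.png")[70:350,180:460];cv2.imwrite("pics/top_c.png",cv2.resize(a,(600,600),interpolation=cv2.INTER_CUBIC))
a=cv2.imread("pics/side0.png")[130:355,170:470];cv2.imwrite("pics/side_c.png",cv2.resize(a,(800,600),interpolation=cv2.INTER_CUBIC))
E
```

```text
(no output)
```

View pics/top_c.png

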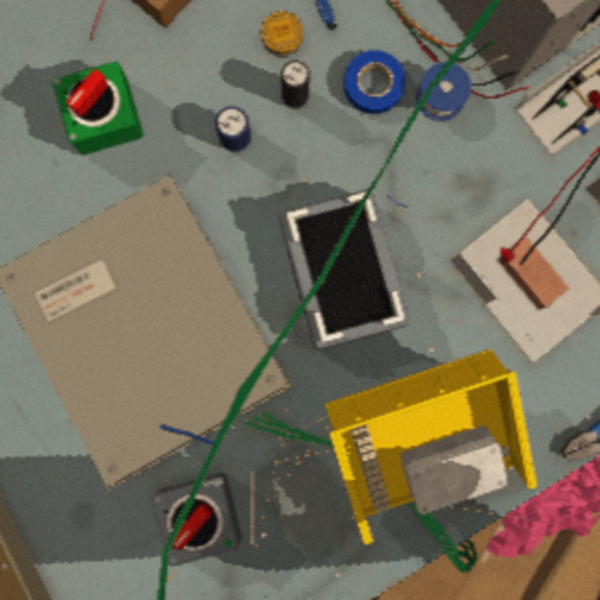

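View pics/side_c.png

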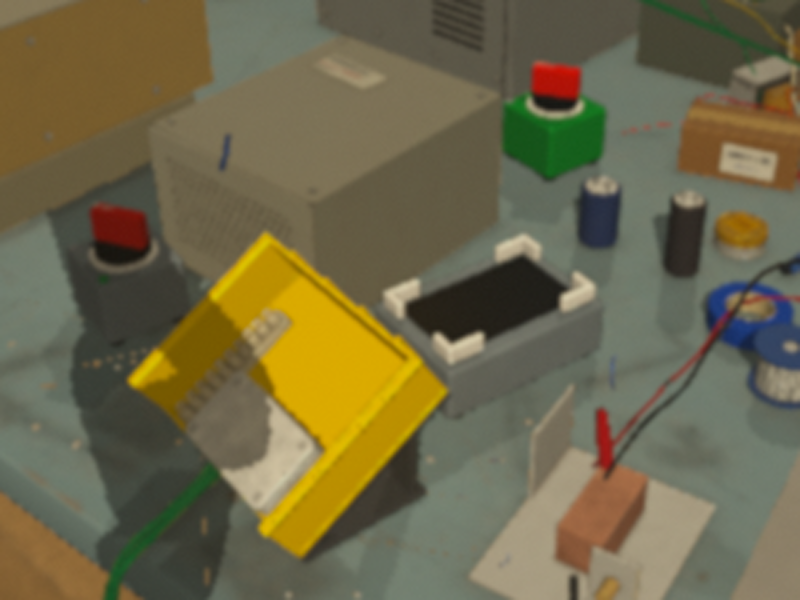

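View pics/side0.png

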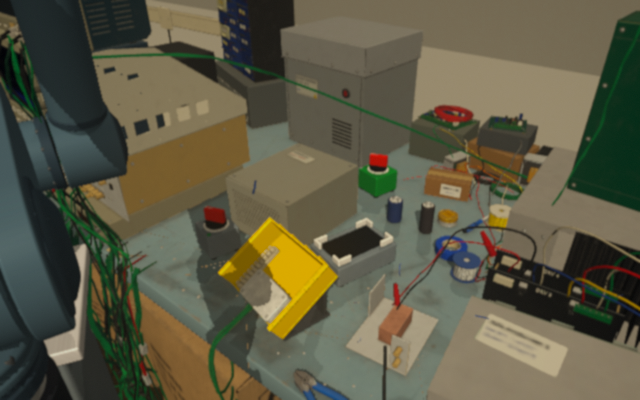

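The top crop shows the bin with the box (full-picture px ~390,290) and the strip (354,287), and the stand with its white guides (~340,195). Two things could be the switch box: grey at top (271,313) / side (219,230), and green at top (224,120) / side (378,176). The grey one fits, since green is the look-alike. A green cable crosses overhead, so I'll work out its height. Next I fit the poses.

```bash
cat > h.py <<'E'
import numpy as np,cv2
from scipy.spatial.transform import Rotation as R
from scipy.optimize import minimize
from cell import robot,cams,outline_of
def proj(c,P):
    k=cams.calibration(c); p=(np.atleast_2d(P)-k["origin"])@R.from_rotvec(k["attitude"]).as_matrix()
    return np.c_[k["cx"]+k["fx"]*p[:,0]/-p[:,2], k["cy"]-k["fy"]*p[:,1]/-p[:,2]]
def ray(c,u,v):
    k=cams.calibration(c); d=np.array([(u-k["cx"])/k["fx"],-(v-k["cy"])/k["fy"],-1.])
    return k["origin"],R.from_rotvec(k["attitude"]).as_matrix()@d
def box(x0,x1,y0,y1,z0,z1): return np.array([[x,y,z] for x in(x0,x1) for y in(y0,y1) for z in(z0,z1)])/1000.
def pose(q): return R.from_euler('z',q[2]).as_matrix(),np.array([q[0],q[1],0])
S=R.from_euler('y',-.56).as_matrix()
def tilt(P): return P@S.T+[0,0,.065]
T=4
BIN=[tilt(p) for p in (box(-65,65,-80,80,-T,0),box(-69,69,-84,-80,-T,45),box(-69,69,80,84,-T,45),box(65,69,-84,84,-T,45),box(-69,-65,-84,84,-T,8))]
STAND=[box(-50,50,-73,73,0,50)]+[box(min(sx*37,sx*41),max(sx*37,sx*41),min(sy*37,sy*66),max(sy*37,sy*66),50,64) for sx in(1,-1) for sy in(1,-1)]
def cyl(r,z0,z1): return np.array([[r*np.cos(a),r*np.sin(a),z] for a in np.linspace(0,6.28,24) for z in(z0,z1)])/1000
SW=[box(-36,36,-36,36,0,60),cyl(23,60,70)]
KNOB=[box(-7,7,-23,23,70,100)@R.from_euler('z',.6).as_matrix().T]
def dbox(yb,xb=-38): return [tilt(box(-27+xb,27+xb,-41+yb,52+yb,0,36))]
def rend(c,parts,q,s=4):
    A,t=pose(q); m=np.zeros((400*s,640*s),np.uint8)
    for p in parts:
        h=cv2.convexHull(((proj(c,p@A.T+t)+.5)*s).astype(np.float32)); cv2.fillConvexPoly(m,np.round(h).astype(np.int32),1)
    return m
def fit(parts,masks,q0,s=4):
    M={c:cv2.resize(m.astype(np.float32),None,fx=s,fy=s,interpolation=cv2.INTER_LINEAR)>.5 for c,m in masks.items()}
    def f(q):
        r=0
        for c in M:
            a=rend(c,parts,q,s)>0; r+=1-(a&M[c]).sum()/(a|M[c]).sum()
        return r
    q0=np.array(q0,float)
    b=minimize(f,q0,method="Nelder-Mead",options=dict(initial_simplex=q0+np.r_[np.zeros((1,3)),np.diag([.015,.015,.15])],xatol=1e-4,fatol=1e-4))
    return b.x,b.fun
def draw(im,c,parts,q,col):
    A,t=pose(q)
    for p in parts:
        h=cv2.convexHull((proj(c,p@A.T+t)).astype(np.float32)); cv2.polylines(im,[np.round(h*16).astype(np.int32)],True,col,1,cv2.LINE_AA,4)
def onz(c,u,v,z):
    o,d=ray(c,u,v); return o+d*(z-o[2])/d[2]
E
cat > fit.py <<'E'
from h import *
m={}
for c in("side","top"):
    cams.get_image(c)
    for q in("diecast_box","bin","test_stand","switch_box","terminal_strip","test_knob"):
        r=outline_of(q,c)
        if q in("switch_box","test_knob"): # grey one
            r=[o for o in r if (o["extent"][0]<250 if c=="side" else o["extent"][1]>285 and o["extent"][0]<300)]
        if r: m[q,c]=r[0]["pixels"].astype(bool)
np.save("m.npy",m,allow_pickle=True); print([k for k in m])
cc=lambda q:{c:m[q,c] for c in("side","top") if (q,c) in m}
g=lambda q,z:onz("top",*np.argwhere(m[q,"top"])[:,::-1].mean(0),z)
u={c:np.any([m[q,c] for q in("bin","diecast_box","terminal_strip") if (q,c) in m],0) for c in("side","top")}
res={}
p=g("bin",.08); res["bin"]=fit(BIN,u,[p[0],p[1],.2])
p=g("test_stand",.05); res["stand"]=fit(STAND,cc("test_stand"),[p[0],p[1],1.7])
p=g("switch_box",.06)
for k in ("side","top",None):
    mm=cc("switch_box")
    if k: mm={k:mm[k]}
    res["sw",k]=fit(SW+KNOB,mm,[p[0],p[1],.1])
for k,v in res.items(): print(k,v[0].round(4),round(v[1],3))
kb=m["test_knob","top"].astype(np.uint8); print("knob rect",cv2.minAreaRect(np.argwhere(kb)[:,::-1].astype(np.float32)),g("test_knob",.1))
b=res["bin"][0]
bb={c:m["diecast_box",c] for c in("side","top") if ("diecast_box",c) in m}
def f(y): return sum(1-((a:=rend(c,dbox(y[0],y[1]),b,1)>0)&bb[c]).sum()/(a|bb[c]).sum() for c in bb)
o=minimize(f,[-20,-38],method="Nelder-Mead",options=dict(initial_simplex=[[-20,-38],[-35,-38],[-20,-30]]));print("box y,x in bin",o.x,o.fun)
for c in("side","top"):
    im=cv2.imread(f"pics/{c}0.png")
    draw(im,c,BIN,b,(255,0,0));draw(im,c,dbox(o.x[0]),b,(0,255,0));draw(im,c,STAND,res["stand"][0],(255,0,255));draw(im,c,SW+KNOB,res["sw",None][0],(0,255,255))
    im=im[130:355,170:470] if c=="side" else im[140:350,230:450]
    cv2.imwrite(f"pics/{c}_fit.png",cv2.resize(im,(800,600) if c=="side" else (628,600),interpolation=cv2.INTER_CUBIC))
E
python3 fit.py
```

```text
[('diecast_box', 'side'), ('bin', 'side'), ('test_stand', 'side'), ('terminal_strip', 'side'), ('test_knob', 'side'), ('diecast_box', 'top'), ('bin', 'top'), ('test_stand', 'top'), ('switch_box', 'top'), ('terminal_strip', 'top'), ('test_knob', 'top')]Traceback (most recent call last):
  File "fit.py", line 20, in <module>
    if k: mm={k:mm[k]}
                ~~^^^
KeyError: 'side'
```

```bash
sed -i 's/^        r=outline_of(q,c)$/        r=outline_of(q,c) or outline_of(q,c)/; s/if r: m\[q,c\]/if not r: cams.get_image(c); r=[o for o in outline_of(q,c) if q!="switch_box" or o["extent"][0]<250]\n        if r: m[q,c]/; s/    if k: mm=/    if k and k not in mm: continue\n    if k: mm=/' fit.py; python3 fit.py
```

```text
[('diecast_box', 'side'), ('bin', 'side'), ('test_stand', 'side'), ('switch_box', 'side'), ('terminal_strip', 'side'), ('test_knob', 'side'), ('diecast_box', 'top'), ('bin', 'top'), ('test_stand', 'top'), ('switch_box', 'top'), ('terminal_strip', 'top'), ('test_knob', 'top')]
bin [ 0.5031 -0.1904  0.2983] 0.215
stand [ 0.6724 -0.1175  1.8198] 0.203
('sw', 'side') [0.4235 0.0405 0.2478] 0.07
('sw', 'top') [0.4246 0.036  0.2372] 0.21
('sw', None) [0.4239 0.0375 0.2396] 0.292
knob rect ((270.65985107421875, 313.7581787109375), (21.547508239746094, 21.094829559326172), 84.80557250976562) [0.42755907 0.0302636  0.1       ]
box y,x in bin [-21.67175293 -38.14404297] 0.29578535110622506
```

View pics/side_fit.png

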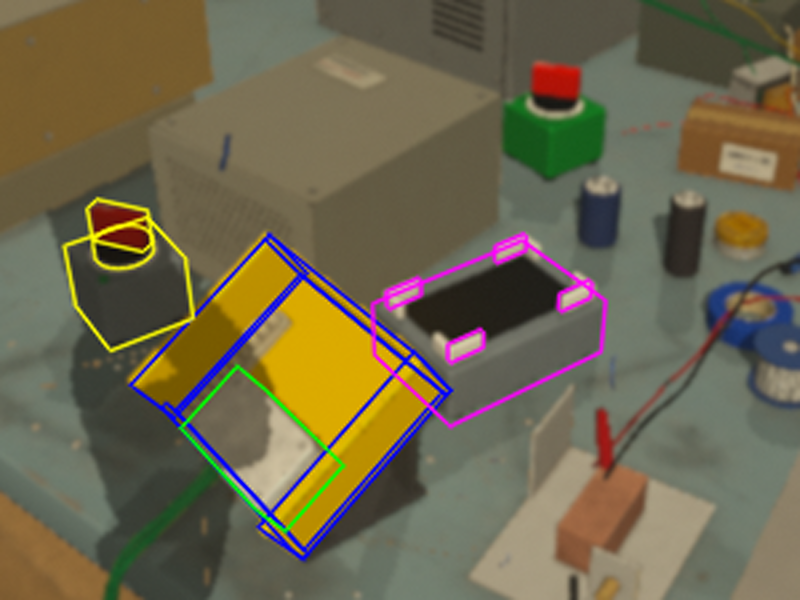

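View pics/top_fit.png

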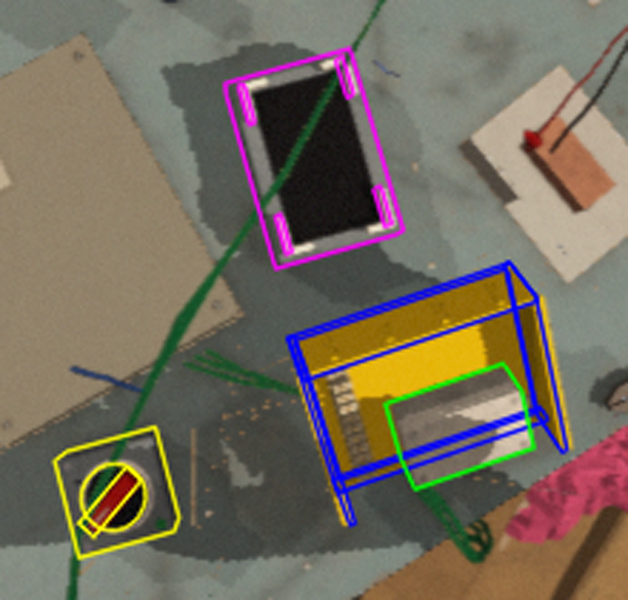

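```bash
python3 - <<'E'
from h import *
b=[.5031,-.1904,.2983]
o=[]
for c,(x,y) in(("top",(355,258)),("side",(228,262))):
    im=cv2.imread(f"pics/{c}0.png")[y:y+66,x:x+66]; im=cv2.resize(im,(396,396),interpolation=cv2.INTER_CUBIC)
    g=im.copy(); A,t=pose(b)
    for z in (0,36):
        P=tilt(np.array([[-65,-63,z],[-65,30,z],[-11,30,z],[-11,-63,z]])/1000.)@A.T+t
        cv2.polylines(g,[np.round((proj(c,P)-[x,y]+.5)*6).astype(np.int32)],True,(0,255,0) if z else (0,0,255),1,cv2.LINE_AA)
    o.append(np.vstack([im,g][1:]))
cv2.imwrite("pics/bx.png",np.hstack(o))
E
```

```text
(no output)
```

View pics/bx.png

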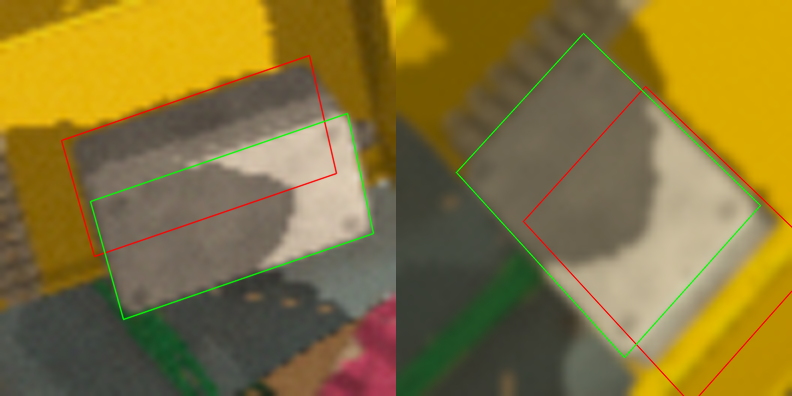

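The fit is good: in the top crop (left) the box edges coincide, and in the side crop the box lies about 2–3 mm further to -y. Next are the cable height and the waypoints.

```bash
cat >> h.py <<'E'
b=np.array([.5031,-.1904,.2983]); A,t=pose(b)
GB=A@tilt(np.array([[-38.,-19,0]])/1000)[0]+t   # on floor below grasp
N=A@S[:,2]                                       # floor normal
def tool(z,ang):  # tool z given, y horizontal heading ang projected square to z
    y=np.array([np.cos(ang),np.sin(ang),0]); 
    y=y-z*(y@z); y/=np.linalg.norm(y); return R.from_matrix(np.c_[np.cross(y,z),y,z])
def rel(p,Rt,p0=None,R0=None):
    s=robot.sense(); p0=s["tool_pos"] if p0 is None else p0; R0=R.from_rotvec(s["eef_rot"]) if R0 is None else R0
    return R0.inv().apply(p-p0)/.8,(R0.inv()*Rt).as_rotvec()/(np.pi/3)
E
python3 - <<'E'
from h import *
xs,ys=[100,245,300,380,500],[57,75,88,117,170]
for u,v in((160,600),(200,490),(245,385),(330,250),(420,120)):
    u,v=180+u/2.143,70+v/2.143
    for z in np.arange(.0,.95,.02):
        q=proj("side",onz("top",u,v,z))[0]
        if 90<q[0]<520 and abs(q[1]-np.interp(q[0],xs,ys))<6: print(u//1,v//1,onz("top",u,v,z).round(3),q.round())
print("beige top corner",onz("top",180+288/2.143,70+385/2.143,.1),onz("top",180+170/2.143,70+178/2.143,.1))
np.set_printoptions(precision=4,suppress=True)
print(GB,N)
Rt=tool(-N,b[2])
for d in(.10,.012): print(d,GB+N*d,*rel(GB+N*d,Rt))
print(robot.sense()["t"],Rt.as_rotvec())
E
```

```text
254.0 349.0 [0.427 0.019 0.4  ] [193.  65.]Traceback (most recent call last):
  File "<stdin>", line 6, in <module>
  File "h.py", line 6, in proj
    k=cams.calibration(c); p=(np.atleast_2d(P)-k["origin"])@R.from_rotvec(k["attitude"]).as_matrix()
ValueError: time passes only in moves, steps and waits
```

```bash
sed -i 's/^from cell import.*/&\nimport functools\ncalib=functools.cache(lambda c:cams.calibration(c))/; s/k=cams.calibration(c)/k=calib(c)/' h.py
cat > a.py <<'E'
from h import *
xs,ys=[100,245,300,380,500],[57,75,88,117,170]
for u,v in((160,600),(200,490),(245,385),(330,250),(420,120),(480,20)):
    u,v=180+u/2.143,70+v/2.143
    print(u//1,v//1,[(onz("top",u,v,z).round(3),q.round()) for z in np.arange(.0,.95,.01) for q in [proj("side",onz("top",u,v,z))[0]] if 90<q[0]<520 and abs(q[1]-np.interp(q[0],xs,ys))<3])
print("beige top corner",onz("top",180+288/2.143,70+385/2.143,.1),onz("top",180+170/2.143,70+178/2.143,.1))
np.set_printoptions(precision=4,suppress=True)
print(GB,N)
Rt=tool(-N,b[2])
for d in(.10,.012): print(d,GB+N*d,*rel(GB+N*d,Rt))
print(robot.sense()["t"],Rt.as_rotvec())
E
python3 a.py
```

```text
254.0 349.0 [(array([0.424, 0.021, 0.39 ]), array([193.,  71.]))]
273.0 298.0 [(array([ 0.489, -0.004,  0.38 ]), array([233.,  76.]))]
294.0 249.0 [(array([ 0.555, -0.033,  0.37 ]), array([275.,  82.]))]
333.0 186.0 [(array([ 0.647, -0.093,  0.34 ]), array([337., 103.]))]
375.0 125.0 [(array([ 0.75 , -0.166,  0.3  ]), array([409., 131.]))]
403.0 79.0 [(array([ 0.843, -0.224,  0.26 ]), array([472., 157.]))]
beige top corner [ 0.5536122  -0.06001895  0.1       ] [0.75700141 0.04994345 0.1       ]
[ 0.4779 -0.218   0.0448] [-0.5077 -0.1561  0.8473]
0.1 [ 0.4271 -0.2336  0.1295] [ 0.3941 -0.3488  0.1272] [-0.4291  0.4011 -1.3948]
0.012 [ 0.4718 -0.2199  0.055 ] [ 0.4524 -0.3449  0.2204] [-0.4291  0.4011 -1.3948]
2.25 [1.6277 2.2034 0.6336]
```

```bash
cat > w.py <<'E'
import sys; from h import *
np.set_printoptions(precision=4,suppress=True)
D=np.array([0,0,-1.])
def poses():
    return dict(pre=(GB+N*.12,tool(-N,b[2])),gr=(GB+N*.012,tool(-N,b[2])),up=(GB+N*.16,tool(-N,b[2])))
if __name__=="__main__":
    P=poses()
    s=robot.sense(); print("t",s["t"],s["tool_pos"],s["contact_force"],s["joint_pos"])
    R0=R.from_rotvec(s["eef_rot"]); n=sys.argv[1]; f=float(sys.argv[2]) if len(sys.argv)>2 else 1
    p,Rt=P[n]; v=(R0.inv()*Rt).as_rotvec()
    print(n,R0.inv().apply(p-s["tool_pos"])*f/.8, v*f/(np.pi/3))
E
python3 w.py pre .5
```

```text
t 2.25 [ 0.2325 -0.607   0.2313] [ 0.2111  0.5839 -0.6847] [-1.3791  0.2451  1.5578 -0.      1.3387 -0.1741]
pre [ 0.1904 -0.1748  0.053 ] [-0.2146  0.2005 -0.6974]
```

Emit:
move_arm(
  rows=[
    {"slide": [0.19,-0.175,0.02],"twist": [-0.215,0.2,-0.7],"grip": 1},
    {"slide": [0.19,-0.175,0.02],"twist": [-0.215,0.2,-0.7],"grip": 1},
    {"slide": [0.19,-0.175,0.02],"twist": [-0.215,0.2,-0.7],"grip": 1},
    {"slide": [0.19,-0.175,0.02],"twist": [-0.215,0.2,-0.7],"grip": 1},
    {"slide": [0.19,-0.175,0.02],"twist": [-0.215,0.2,-0.7],"grip": 1},
    {"slide": [0.19,-0.175,0.02],"twist": [-0.215,0.2,-0.7],"grip": 1},
    {"slide": [0.19,-0.175,0.02],"twist": [-0.215,0.2,-0.7],"grip": 1},
    {"slide": [0.19,-0.175,0.02],"twist": [-0.215,0.2,-0.7],"grip": 1},
    {"slide": [0.19,-0.175,0.02],"twist": [-0.215,0.2,-0.7],"grip": 1},
    {"slide": [0.19,-0.175,0.02],"twist": [-0.215,0.2,-0.7],"grip": 1},
  ],
)

```text
t: 3.25
tool_pos: [0.3244, -0.4222, 0.2154]
eef_rot: [2.504, 1.542, 0.357]
contact_force: [0.5, -0.2, -0.3]
opening: 0.999
grip_force: 0.0
```

```bash
python3 w.py pre
```

```text
t 3.25 [ 0.3244 -0.4222  0.2154] [ 0.5315 -0.1747 -0.2896] [-1.2647 -0.1244  1.9961  0.3017  1.1686 -0.9026]
pre [ 0.248  -0.0286  0.1104] [-0.215   0.2007 -0.6952]
```

Emit:
move_arm(
  rows=[
    {"slide": [0.248,-0.028,0.11],"twist": [-0.215,0.2,-0.695],"grip": 1},
    {"slide": [0.248,-0.028,0.11],"twist": [-0.215,0.2,-0.695],"grip": 1},
    {"slide": [0.248,-0.028,0.11],"twist": [-0.215,0.2,-0.695],"grip": 1},
    {"slide": [0.248,-0.028,0.11],"twist": [-0.215,0.2,-0.695],"grip": 1},
    {"slide": [0.248,-0.028,0.11],"twist": [-0.215,0.2,-0.695],"grip": 1},
    {"slide": [0.248,-0.028,0.11],"twist": [-0.215,0.2,-0.695],"grip": 1},
    {"slide": [0.248,-0.028,0.11],"twist": [-0.215,0.2,-0.695],"grip": 1},
    {"slide": [0.248,-0.028,0.11],"twist": [-0.215,0.2,-0.695],"grip": 1},
    {"slide": [0.248,-0.028,0.11],"twist": [-0.215,0.2,-0.695],"grip": 1},
    {"slide": [0.248,-0.028,0.11],"twist": [-0.215,0.2,-0.695],"grip": 1},
  ],
)

```text
t: 4.25
tool_pos: [0.4172, -0.2371, 0.1472]
eef_rot: [1.628, 2.202, 0.632]
contact_force: [0.3, -0.0, 0.3]
opening: 1.003
grip_force: 0.0
```

```bash
python3 w.py gr
```

```text
t 4.25 [ 0.4172 -0.2371  0.1472] [ 0.3401 -0.0316  0.3245] [-1.0507 -0.2195  2.2686  0.6384  1.053  -1.6619]
gr [ 0.0007 -0.0006  0.1357] [-0.0001  0.0013 -0.    ]
```

Emit:
move_arm(
  rows=[
    {"slide": [0,0,0.03],"grip": 1,"twist": [0,0,0]},
    {"slide": [0,0,0.06],"grip": 1,"twist": [0,0,0]},
    {"slide": [0,0,0.075],"grip": 1,"twist": [0,0,0]},
    {"slide": [0,0,0.085],"grip": 1,"twist": [0,0,0]},
    {"slide": [0,0,0.095],"grip": 1,"twist": [0,0,0]},
    {"slide": [0,0,0.1],"grip": 1,"twist": [0,0,0]},
    {"slide": [0,0,0.105],"grip": 1,"twist": [0,0,0]},
    {"slide": [0,0,0.11],"grip": 1,"twist": [0,0,0]},
    {"slide": [0,0,0.11],"grip": 1,"twist": [0,0,0]},
    {"slide": [0,0,0.11],"grip": 1,"twist": [0,0,0]},
  ],
)

```text
t: 5.25
tool_pos: [0.4619, -0.2231, 0.0724]
eef_rot: [1.627, 2.203, 0.633]
contact_force: [0.1, 0.4, 0.0]
opening: 0.998
grip_force: 0.0
```

```bash
python3 w.py gr; python3 - <<'E'
from h import *
o=[]
for c,(x,y) in(("top",(330,230)),("side",(200,210))):
    o.append(cv2.resize(cams.get_image(c)[y:y+130,x:x+130],(400,400),interpolation=cv2.INTER_CUBIC))
cv2.imwrite("pics/g1.png",np.hstack(o))
E
```

```text
t 5.25 [ 0.4619 -0.2231  0.0724] [0.1168 0.4229 0.0113] [-0.9369  0.0102  2.2315  0.7351  0.8443 -1.7212]
gr [ 0.0001 -0.0006  0.0254] [-0.      0.0007  0.0004]
```

View pics/g1.png

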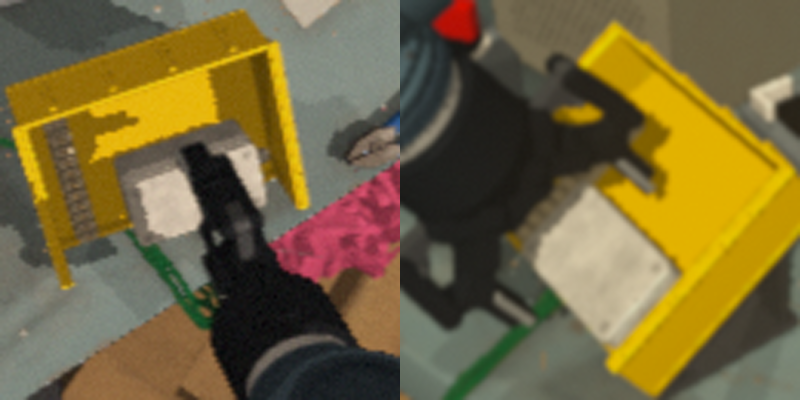

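The fingers straddle the box: in the side crop they sit at (640,175) and (510,300). The BNC shows at (265,155) in the top crop. I'll go down and close.

Emit:
move_arm(
  rows=[
    {"slide": [0,0,0.008],"grip": 1,"twist": [0,0,0]},
    {"slide": [0,0,0.016],"grip": 1,"twist": [0,0,0]},
    {"slide": [0,0,0.022],"grip": 1,"twist": [0,0,0]},
    {"slide": [0,0,0.0255],"grip": 1,"twist": [0,0,0]},
    {"slide": [0,0,0.0255],"grip": 1,"twist": [0,0,0]},
    {"slide": [0,0,0.0255],"grip": 0.5,"twist": [0,0,0]},
    {"slide": [0,0,0.0255],"grip": 0.3,"twist": [0,0,0]},
    {"slide": [0,0,0.0255],"grip": 0,"twist": [0,0,0]},
    {"slide": [0,0,0.0255],"grip": -0.5,"twist": [0,0,0]},
    {"slide": [0,0,0.0255],"grip": -1,"twist": [0,0,0]},
  ],
)

```text
t: 6.35
tool_pos: [0.472, -0.2201, 0.0553]
eef_rot: [1.627, 2.204, 0.632]
contact_force: [-5.4, -0.2, 3.7]
opening: 0.625
grip_force: 62.8
```

Emit:
move_arm(
  rows=[
    {"slide": [0,0,0],"grip": -1,"twist": [0,0,0]},
    {"slide": [0,0,0],"grip": -1,"twist": [0,0,0]},
    {"slide": [0,0,0],"grip": -1,"twist": [0,0,0]},
    {"slide": [0,0,-0.005],"grip": -1,"twist": [0,0,0]},
    {"slide": [0,0,-0.01],"grip": -1,"twist": [0,0,0]},
    {"slide": [0,0,-0.015],"grip": -1,"twist": [0,0,0]},
    {"slide": [0,0,-0.02],"grip": -1,"twist": [0,0,0]},
    {"slide": [0,0,-0.03],"grip": -1,"twist": [0,0,0]},
    {"slide": [0,0,-0.04],"grip": -1,"twist": [0,0,0]},
    {"slide": [0,0,-0.05],"grip": -1,"twist": [0,0,0]},
  ],
)

```text
t: 7.35
tool_pos: [0.4516, -0.2262, 0.0896]
eef_rot: [1.627, 2.203, 0.633]
contact_force: [-0.0, 0.5, -3.2]
opening: 0.622
grip_force: 63.7
```

```bash
python3 w.py up; python3 - <<'E'
from h import *
c="side";cv2.imwrite("pics/g2.png",cv2.resize(cams.get_image(c)[150:350,150:400],(750,600),interpolation=cv2.INTER_CUBIC))
E
```

```text
t 7.35 [ 0.4516 -0.2262  0.0896] [-0.0152  0.4966 -3.1744] [-0.962  -0.0451  2.2441  0.7087  0.8894 -1.704 ]
up [-0.     -0.0006 -0.1342] [-0.      0.0008  0.0005]
```

View pics/g2.png

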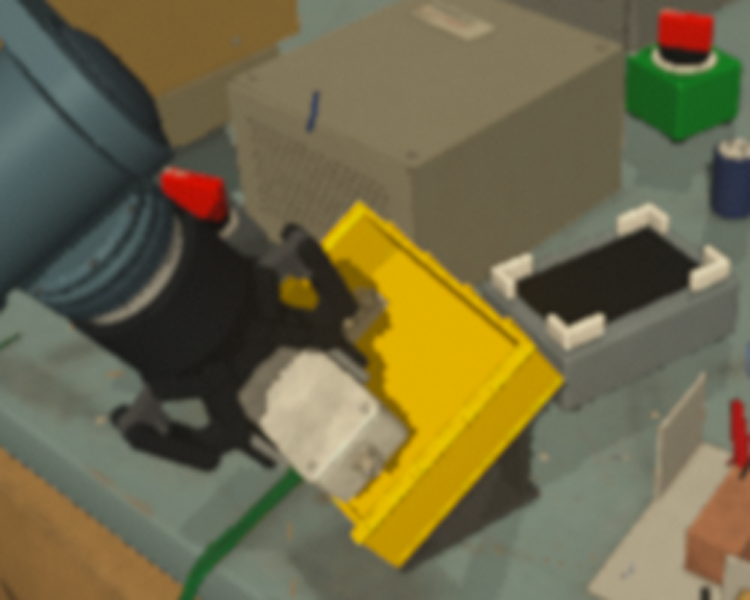

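Box held (3.2 N) and out of the bin. Next I move up, then over to the stand.

```bash
cat >> h.py <<'E'
NEST=np.array([.6724,-.1175,.05]); HS=1.8198
E
python3 - <<'E'
import re
s=open('w.py').read()
s=s.replace("up=(GB","over=(np.array([.6685,-.1185,.22]),tool(D,HS)),put=(np.array([.6685,-.1185,.063]),tool(D,HS)),up=(GB")
open('w.py','w').write(s)
E
python3 - <<'E'
from h import *
print(onz("top",342.4,195.6,.05),onz("side",352.6,242.9,.05))
s=robot.sense();R0=R.from_rotvec(s["eef_rot"]); print(s["t"],R0.inv().apply([0,0,1]))
# white-guide check: refine (x,y,yaw) from white pixels near stand, both old pictures
s2=4
L=[]
for sx in(1,-1):
  for sy in(1,-1):
    f=lambda a,b:(min(a,b),max(a,b))
    L+= [box(*f(sx*37,sx*41),*f(sy*37,sy*66),50,64),box(*f(sx*18,sx*41),*f(sy*62,sy*66),50,64)]
M={}
for c in("side","top"):
    im=cv2.imread(f"pics/{c}0.png"); near=cv2.dilate(rend(c,STAND,[.6724,-.1175,1.8198],1),np.ones((7,7)))
    w=(im.min(2)>(130 if c=="top" else 130))&(near>0); M[c]=w; print(c,w.sum())
for k in (["top"],["side"],["top","side"]):
    print(k,fit(L,{c:M[c] for c in k},[.6724,-.1175,1.8198]))
E
python3 w.py over
```

```text
[ 0.66931113 -0.12386215  0.05      ] [ 0.67164724 -0.11758637  0.05      ]
7.4 [-0.00279719  0.53165854 -0.84695418]
side 349
top 229
['top'] (array([ 0.6720338 , -0.11961562,  1.82460796]), np.float64(0.45316609346550674))
['side'] (array([ 0.67303046, -0.11660237,  1.81757416]), np.float64(0.35486547350954134))
['top', 'side'] (array([ 0.6723845 , -0.11867762,  1.81637024]), np.float64(0.8542180683058281))
t 7.4 [ 0.4518 -0.2269  0.0907] [ 0.6293  0.0073 -1.9897] [-0.9626 -0.0468  2.2435  0.7085  0.8898 -1.7038]
over [0.0496 0.339  0.0218] [ 0.4248  0.4085 -1.4112]
```

Emit:
move_arm(
  rows=[
    {"slide": [0,0.01,-0.03],"grip": -1,"twist": [0,0,0]},
    {"slide": [0,0.02,-0.06],"grip": -1,"twist": [0,0,0]},
    {"slide": [0,0.04,-0.09],"grip": -1,"twist": [0,0,0]},
    {"slide": [0,0.06,-0.12],"grip": -1,"twist": [0,0,0]},
    {"slide": [0,0.09,-0.15],"grip": -1,"twist": [0.03,0.03,-0.1]},
    {"slide": [0,0.11,-0.15],"grip": -1,"twist": [0.06,0.06,-0.2]},
    {"slide": [0,0.13,-0.15],"grip": -1,"twist": [0.09,0.09,-0.3]},
    {"slide": [0,0.15,-0.15],"grip": -1,"twist": [0.12,0.12,-0.4]},
    {"slide": [0,0.15,-0.15],"grip": -1,"twist": [0.15,0.15,-0.5]},
    {"slide": [0,0.15,-0.15],"grip": -1,"twist": [0.15,0.15,-0.5]},
  ],
)

```text
t: 8.4
tool_pos: [0.4889, -0.2147, 0.2551]
eef_rot: [1.008, 2.701, 0.455]
contact_force: [-0.1, 0.6, -3.2]
opening: 0.624
grip_force: 64.5
```

```bash
sed -i 's/.6685,-.1185/.668,-.1195/g' w.py; python3 w.py over
```

```text
t 8.4 [ 0.4889 -0.2147  0.2551] [-0.1213  0.5542 -3.2345] [-0.8108 -0.1457  1.9537  0.3946  1.2875 -1.7699]
over [-0.082   0.2031  0.1352] [ 0.2793  0.2591 -0.9084]
```

Emit:
move_arm(
  rows=[
    {"slide": [-0.008,0.02,0.005],"grip": -1,"twist": [0.028,0.026,-0.09]},
    {"slide": [-0.016,0.04,0.01],"grip": -1,"twist": [0.056,0.052,-0.18]},
    {"slide": [-0.025,0.06,0.02],"grip": -1,"twist": [0.084,0.078,-0.27]},
    {"slide": [-0.033,0.08,0.03],"grip": -1,"twist": [0.112,0.104,-0.36]},
    {"slide": [-0.041,0.1,0.045],"grip": -1,"twist": [0.14,0.13,-0.45]},
    {"slide": [-0.049,0.12,0.06],"grip": -1,"twist": [0.168,0.156,-0.54]},
    {"slide": [-0.057,0.14,0.075],"grip": -1,"twist": [0.196,0.182,-0.63]},
    {"slide": [-0.066,0.16,0.09],"grip": -1,"twist": [0.224,0.208,-0.72]},
    {"slide": [-0.074,0.18,0.11],"grip": -1,"twist": [0.252,0.234,-0.82]},
    {"slide": [-0.082,0.2,0.12],"grip": -1,"twist": [0.279,0.259,-0.908]},
  ],
)

```text
t: 9.4
tool_pos: [0.6616, -0.1234, 0.2275]
eef_rot: [0.388, -3.114, -0.004]
contact_force: [-0.4, 0.3, -2.7]
opening: 0.623
grip_force: 64.5
```

```bash
python3 w.py put
```

```text
t 9.4 [ 0.6616 -0.1234  0.2275] [-0.4455  0.2653 -2.6712] [-0.3527  0.3031  1.4947  0.0007  1.3481 -2.1719]
put [-0.0096  0.0022  0.2056] [ 0.0028 -0.003  -0.0008]
```

Emit:
move_arm(
  rows=[
    {"slide": [-0.009,0.002,0.03],"grip": -1,"twist": [0.003,-0.003,0]},
    {"slide": [-0.009,0.002,0.06],"grip": -1,"twist": [0.003,-0.003,0]},
    {"slide": [-0.009,0.002,0.09],"grip": -1,"twist": [0.003,-0.003,0]},
    {"slide": [-0.009,0.002,0.12],"grip": -1,"twist": [0.003,-0.003,0]},
    {"slide": [-0.009,0.002,0.135],"grip": -1,"twist": [0.003,-0.003,0]},
    {"slide": [-0.009,0.002,0.15],"grip": -1,"twist": [0.003,-0.003,0]},
    {"slide": [-0.009,0.002,0.16],"grip": -1,"twist": [0.003,-0.003,0]},
    {"slide": [-0.009,0.002,0.165],"grip": -1,"twist": [0.003,-0.003,0]},
    {"slide": [-0.009,0.002,0.165],"grip": -1,"twist": [0.003,-0.003,0]},
    {"slide": [-0.009,0.002,0.165],"grip": -1,"twist": [0.003,-0.003,0]},
  ],
)

```text
t: 10.4
tool_pos: [0.6692, -0.1207, 0.0985]
eef_rot: [-0.387, 3.113, -0.004]
contact_force: [0.1, 0.2, -1.9]
opening: 0.624
grip_force: 64.4
```

```bash
python3 w.py put; python3 - <<'E'
from h import *
o=[]
for c,(x,y) in(("top",(295,150)),("side",(300,195))):
    o.append(cv2.resize(cams.get_image(c)[y:y+100,x:x+100],(400,400),interpolation=cv2.INTER_CUBIC))
cv2.imwrite("pics/g3.png",np.hstack(o))
E
```

```text
t 10.4 [ 0.6692 -0.1207  0.0985] [ 0.083   0.2445 -1.9006] [-0.3449  0.4464  1.5588  0.      1.1313 -2.163 ]
put [0.0013 0.002  0.0444] [-0.0027  0.004  -0.0017]
```

View pics/g3.png

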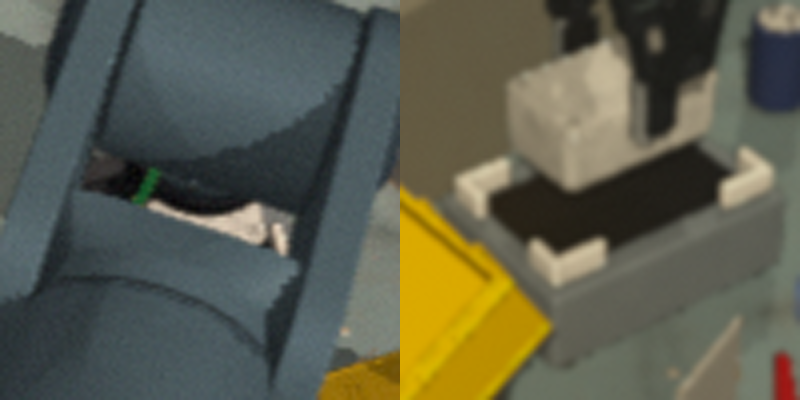

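```bash
python3 - <<'E'
from h import *
s=robot.sense();R0=R.from_rotvec(s["eef_rot"]).as_matrix();p=s["tool_pos"]
x=R0[:,1];z=-R0[:,2];y=np.cross(z,x)
for off,h in((-.004,.012),(-.004,.02),(-.008,.012)):
    o=p-z*h+y*off
    c=[o+x*a*.027+y*.052+z*k for a in(1,-1) for k in(0,.036)]
    q=proj("side",np.array(c)); print(off,h,((q-[300,195])*4+[400,0]).round().tolist(),o)
E
```

```text
-0.004 0.012 [[499.0, 144.0], [498.0, 83.0], [565.0, 198.0], [565.0, 136.0]] [ 0.67316843 -0.11974945  0.08655936]
-0.004 0.02 [[499.0, 158.0], [498.0, 97.0], [564.0, 212.0], [565.0, 150.0]] [ 0.67320747 -0.11976339  0.07855947]
-0.008 0.012 [[506.0, 142.0], [505.0, 81.0], [571.0, 195.0], [572.0, 133.0]] [ 0.67704655 -0.11876971  0.08657658]
```

The box corners match the model with the origin ~8 mm off the fingers along its y, so I correct by 4–5 mm and lower.

Emit:
move_arm(
  rows=[
    {"slide": [0.002,0.001,0.005],"grip": -1,"twist": [0,0.003,0]},
    {"slide": [0.005,0.003,0.01],"grip": -1,"twist": [0,0.003,0]},
    {"slide": [0.005,0.003,0.015],"grip": -1,"twist": [0,0.003,0]},
    {"slide": [0.005,0.003,0.02],"grip": -1,"twist": [0,0.003,0]},
    {"slide": [0.005,0.003,0.025],"grip": -1,"twist": [0,0.003,0]},
    {"slide": [0.005,0.003,0.03],"grip": -1,"twist": [0,0.003,0]},
    {"slide": [0.005,0.003,0.035],"grip": -1,"twist": [0,0.003,0]},
    {"slide": [0.005,0.003,0.039],"grip": -1,"twist": [0,0.003,0]},
    {"slide": [0.005,0.003,0.041],"grip": -1,"twist": [0,0.003,0]},
    {"slide": [0.005,0.003,0.042],"grip": -1,"twist": [0,0.003,0]},
  ],
)

```text
t: 11.5
tool_pos: [0.6642, -0.1192, 0.0637]
eef_rot: [0.388, -3.117, 0.003]
contact_force: [-0.1, 0.2, -2.7]
opening: 0.622
grip_force: 64.5
```

Emit:
move_arm(
  rows=[
    {"slide": [0,0,0.0003],"grip": -1,"twist": [0,0,0]},
    {"slide": [0,0,0.0006],"grip": -1,"twist": [0,0,0]},
    {"slide": [0,0,0.0009],"grip": -1,"twist": [0,0,0]},
    {"slide": [0,0,0.0012],"grip": -1,"twist": [0,0,0]},
    {"slide": [0,0,0.0015],"grip": -1,"twist": [0,0,0]},
    {"slide": [0,0,0.0015],"grip": -1,"twist": [0,0,0]},
    {"slide": [0,0,0.0015],"grip": -1,"twist": [0,0,0]},
    {"slide": [0,0,0.0015],"grip": -1,"twist": [0,0,0]},
    {"slide": [0,0,0.0015],"grip": -1,"twist": [0,0,0]},
    {"slide": [0,0,0.0015],"grip": -1,"twist": [0,0,0]},
  ],
)

```text
t: 12.5
tool_pos: [0.6643, -0.1193, 0.0627]
eef_rot: [-0.388, 3.118, -0.003]
contact_force: [0.3, -0.5, -2.2]
opening: 0.624
grip_force: 64.5
```

Emit:
move_arm(
  rows=[
    {"slide": [0,0,0.0005],"grip": -1,"twist": [0,0,0]},
    {"slide": [0,0,0.001],"grip": -1,"twist": [0,0,0]},
    {"slide": [0,0,0.0015],"grip": -1,"twist": [0,0,0]},
    {"slide": [0,0,0.002],"grip": -1,"twist": [0,0,0]},
    {"slide": [0,0,0.002],"grip": -1,"twist": [0,0,0]},
    {"slide": [0,0,0.002],"grip": -1,"twist": [0,0,0]},
    {"slide": [0,0,0.002],"grip": -1,"twist": [0,0,0]},
    {"slide": [0,0,0.002],"grip": -1,"twist": [0,0,0]},
    {"slide": [0,0,0.002],"grip": -1,"twist": [0,0,0]},
    {"slide": [0,0,0.002],"grip": -1,"twist": [0,0,0]},
  ],
)

```text
t: 13.5
tool_pos: [0.6643, -0.1192, 0.0613]
eef_rot: [-0.388, 3.118, -0.003]
contact_force: [-0.9, 1.5, 1.6]
opening: 0.62
grip_force: 64.9
```

Contact (force changed from -2.7 to +1.6 N), so I release and rise.

Emit:
move_arm(
  rows=[
    {"slide": [0,0,0],"grip": 0.4,"twist": [0,0,0]},
    {"slide": [0,0,0],"grip": 0.6,"twist": [0,0,0]},
    {"slide": [0,0,0],"grip": 0.8,"twist": [0,0,0]},
    {"slide": [0,0,0],"grip": 0.8,"twist": [0,0,0]},
    {"slide": [0,0,0],"grip": 0.8,"twist": [0,0,0]},
    {"slide": [0,0,-0.01],"grip": 0.8,"twist": [0,0,0]},
    {"slide": [0,0,-0.03],"grip": 0.8,"twist": [0,0,0]},
    {"slide": [0,0,-0.06],"grip": 0.8,"twist": [0,0,0]},
    {"slide": [0,0,-0.1],"grip": 0.8,"twist": [0,0,0]},
    {"slide": [0,0,-0.15],"grip": 0.8,"twist": [0,0,0]},
  ],
)

```text
t: 14.5
tool_pos: [0.6636, -0.1188, 0.1825]
eef_rot: [0.388, -3.116, 0.002]
contact_force: [0.5, -0.8, -0.2]
opening: 0.901
grip_force: 0.0
```

```bash
python3 - <<'E'
from h import *
s="""knob=(np.array([.424,.037,.20]),tool(D,.84)),kg=(np.array([.424,.037,.076]),tool(D,.84)),"""
t=open('w.py').read().replace("dict(pre","dict("+s+"pre"); open('w.py','w').write(t)
o=[]
for c,(x,y) in(("top",(295,150)),("side",(300,185))):
    o.append(cv2.resize(cams.get_image(c)[y:y+100,x:x+100],(400,400),interpolation=cv2.INTER_CUBIC))
cv2.imwrite("pics/g4.png",np.hstack(o))
E
python3 w.py knob
```

```text
t 14.6 [ 0.6683 -0.1203  0.1908] [ 0.1851 -0.1728  1.2136] [-0.344   0.3377  1.5204 -0.0018  1.2679 -2.1619]
knob [ 0.2477  0.2654 -0.0172] [-0.0033  0.0152  0.9343]
```

View pics/g4.png

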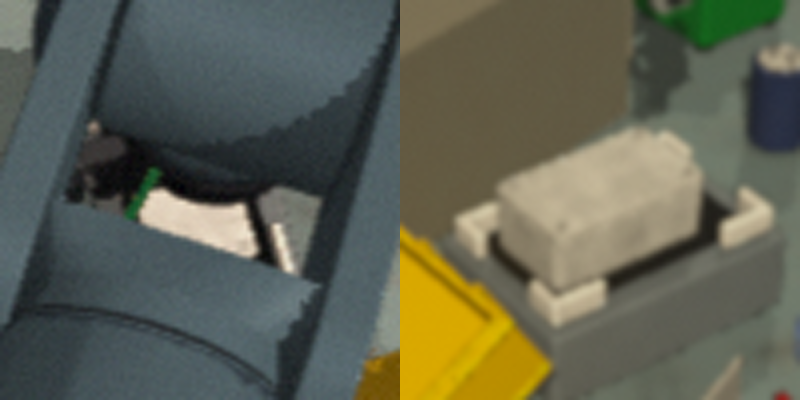

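The box lies flat between the guides (side crop, ~(600,205)). On to the knob, going high over the beige unit.

Emit:
move_arm(
  rows=[
    {"slide": [0,0,-0.06],"grip": 0.8,"twist": [0,0,0]},
    {"slide": [0,0,-0.12],"grip": 0.8,"twist": [0,0,0]},
    {"slide": [0.03,0.03,-0.14],"grip": 0.8,"twist": [0,0,0.1]},
    {"slide": [0.06,0.065,-0.14],"grip": 0.8,"twist": [0,0,0.24]},
    {"slide": [0.09,0.1,-0.14],"grip": 0.8,"twist": [0,0,0.38]},
    {"slide": [0.125,0.135,-0.14],"grip": 0.8,"twist": [0,0,0.52]},
    {"slide": [0.16,0.17,-0.14],"grip": 0.8,"twist": [0,0,0.66]},
    {"slide": [0.2,0.21,-0.14],"grip": 0.8,"twist": [0,0,0.8]},
    {"slide": [0.23,0.245,-0.14],"grip": 0.8,"twist": [0,0,0.93]},
    {"slide": [0.248,0.265,-0.14],"grip": 0.8,"twist": [0,0,0.934]},
  ],
)

```text
t: 15.6
tool_pos: [0.4181, 0.0394, 0.2935]
eef_rot: [1.123, 2.931, -0.002]
contact_force: [0.6, -0.5, 0.7]
opening: 0.896
grip_force: 0.0
```

```bash
python3 w.py kg; python3 - <<'E'
from h import *
# knob check from a fresh side view with the box triangulation of knob centre from first pictures' masks
m=np.load("m.npy",allow_pickle=True).item()
c={k:np.argwhere(m["test_knob",k])[:,::-1].mean(0) for k in("side","top")}
print(c,proj("side",[.424,.037,.085]),proj("top",[.424,.037,.085]))
for k in c:
    im=cv2.imread(f"pics/{k}0.png").astype(int); r=(im[...,2]>80)&(im[...,2]>2.2*im[...,1]); yx=np.argwhere(r)
    q=proj(k,[.424,.037,.09])[0]; yx=yx[np.hypot(*(yx[:,::-1]-q).T)<22]
    print(k,len(yx),yx[:,::-1].mean(0),np.ptp(yx,0),np.linalg.svd(yx-yx.mean(0),full_matrices=False)[2][0][::-1])
    mk=rend(k,KNOB,[.424,.037,.24],1); e=np.argwhere(mk)[:,::-1]; print("model",e.mean(0),len(e),np.linalg.svd(e-e.mean(0),full_matrices=False)[2][0])
E
```

```text
t 15.6 [0.4181 0.0394 0.2935] [ 0.6119 -0.5495  0.7027] [-0.1765 -0.3829  2.0404 -0.0017  1.4818 -1.0152]
kg [-0.0068  0.0028  0.2719] [-0.0002  0.0027 -0.0011]
{'side': array([214.17829457, 217.36434109]), 'top': array([270.90810811, 314.11351351])} [[214.62164018 214.19362665]] [[268.41894646 314.8582048 ]]
side 253 [214.48616601 214.35968379] [15 20] [0.95277984 0.30366195]
model [215.30749354 214.71317829] 387 [0.92664596 0.3759352 ]
top 129 [269.52713178 314.80620155] [19 16] [-0.597672    0.80174072]
model [268.97663551 315.3271028 ] 214 [-0.6237484   0.78162519]
```

Emit:
move_arm(
  rows=[
    {"slide": [-0.006,0.003,0.05],"grip": 0.8,"twist": [0,0.002,0]},
    {"slide": [-0.006,0.003,0.1],"grip": 0.6,"twist": [0,0.002,0]},
    {"slide": [-0.006,0.003,0.15],"grip": 0.4,"twist": [0,0.002,0]},
    {"slide": [-0.006,0.003,0.19],"grip": 0.4,"twist": [0,0.002,0]},
    {"slide": [-0.006,0.003,0.21],"grip": 0.4,"twist": [0,0.002,0]},
    {"slide": [-0.006,0.003,0.22],"grip": 0.4,"twist": [0,0.002,0]},
    {"slide": [-0.006,0.003,0.23],"grip": 0.4,"twist": [0,0.002,0]},
    {"slide": [-0.006,0.003,0.235],"grip": 0.4,"twist": [0,0.002,0]},
    {"slide": [-0.006,0.003,0.235],"grip": 0.4,"twist": [0,0.002,0]},
    {"slide": [-0.006,0.003,0.235],"grip": 0.4,"twist": [0,0.002,0]},
  ],
)

```text
t: 16.6
tool_pos: [0.4258, 0.0363, 0.1056]
eef_rot: [1.122, 2.934, -0.001]
contact_force: [-0.4, -0.3, -0.2]
opening: 0.7
grip_force: 0.0
```

```bash
python3 w.py kg; python3 - <<'E'
from h import *
cv2.imwrite("pics/k1.png",cv2.resize(cams.get_image("side")[150:290,140:300],(640,560),interpolation=cv2.INTER_CUBIC))
E
```

```text
t 16.6 [0.4258 0.0363 0.1056] [-0.3565 -0.3064 -0.2463] [-0.1812 -0.1336  2.2023 -0.0009  1.0726 -1.0209]
kg [ 0.0023 -0.0008  0.037 ] [-0.0005  0.0007  0.0002]
```

View pics/k1.png

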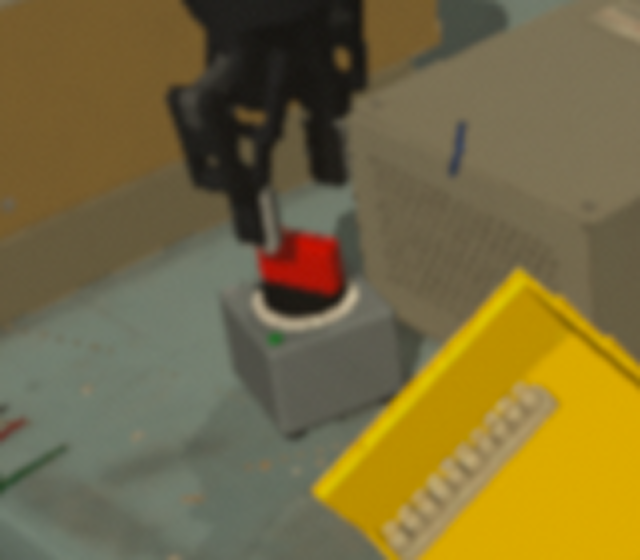

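The grey switch box with the red knob at crop (300,262) is confirmed, and the fingers are on both sides of the bar. I go down and close.

Emit:
move_arm(
  rows=[
    {"slide": [0.001,0,0.01],"grip": 0.4,"twist": [0,0,0]},
    {"slide": [0.001,0,0.02],"grip": 0.4,"twist": [0,0,0]},
    {"slide": [0.001,0,0.03],"grip": 0.4,"twist": [0,0,0]},
    {"slide": [0.001,0,0.034],"grip": 0.4,"twist": [0,0,0]},
    {"slide": [0.001,0,0.034],"grip": 0.4,"twist": [0,0,0]},
    {"slide": [0.001,0,0.034],"grip": 0,"twist": [0,0,0]},
    {"slide": [0.001,0,0.034],"grip": -0.4,"twist": [0,0,0]},
    {"slide": [0.001,0,0.034],"grip": -0.6,"twist": [0,0,0]},
    {"slide": [0.001,0,0.034],"grip": -0.8,"twist": [0,0,0]},
    {"slide": [0.001,0,0.034],"grip": -1,"twist": [0,0,0]},
  ],
)

```text
t: 17.65
tool_pos: [0.4228, 0.0346, 0.0782]
eef_rot: [-1.117, -2.931, 0.014]
contact_force: [-13.9, -13.3, 14.1]
opening: 0.147
grip_force: 59.0
```

Emit:
move_arm(
  rows=[
    {"slide": [0,0,0],"grip": -1,"twist": [0,0,0]},
    {"slide": [0,0,0],"grip": -1,"twist": [0,0,0]},
    {"slide": [0,0,0],"grip": -1,"twist": [0,0,0]},
    {"slide": [0,0,0],"grip": -1,"twist": [0,0,0]},
    {"slide": [0,0,0],"grip": -1,"twist": [0,0,0.05]},
    {"slide": [0,0,0],"grip": -1,"twist": [0,0,0.1]},
    {"slide": [0,0,0],"grip": -1,"twist": [0,0,0.15]},
    {"slide": [0,0,0],"grip": -1,"twist": [0,0,0.2]},
    {"slide": [0,0,0],"grip": -1,"twist": [0,0,0.2]},
    {"slide": [0,0,0],"grip": -1,"twist": [0,0,0.2]},
  ],
)

```text
t: 18.65
tool_pos: [0.4228, 0.0346, 0.0782]
eef_rot: [-1.418, -2.799, 0.014]
contact_force: [-12.9, -12.8, 13.2]
opening: 0.153
grip_force: 59.0
```

```bash
python3 - <<'E'
from h import *
s=robot.sense(); print({k:np.round(s[k],3) for k in("t","tool_pos","contact_force","moment","opening","grip_force","joint_pos")}); x=R.from_rotvec(s["eef_rot"]).as_matrix()[:,1]; print(np.arctan2(x[1],x[0]))
E
```

```text
{'t': np.float64(18.65), 'tool_pos': array([0.423, 0.035, 0.078]), 'contact_force': array([-12.901, -12.84 ,  13.194]), 'moment': array([-1.98 ,  2.019,  0.023]), 'opening': np.float64(0.153), 'grip_force': np.float64(59.007), 'joint_pos': array([-0.182, -0.083,  2.216, -0.009,  1.014, -0.81 ])}
0.6329735461961461
```

Grip good, slightly off-centre (about 18 N sideways), so I relieve it and turn.

Emit:
move_arm(
  rows=[
    {"slide": [0,-0.0044,-0.001],"grip": -1,"twist": [0,0,0]},
    {"slide": [0,-0.0044,-0.001],"grip": -1,"twist": [0,0,0.1]},
    {"slide": [0,-0.0044,-0.001],"grip": -1,"twist": [0,0,0.2]},
    {"slide": [0,-0.0044,-0.001],"grip": -1,"twist": [0,0,0.3]},
    {"slide": [0,-0.0044,-0.001],"grip": -1,"twist": [0,0,0.4]},
    {"slide": [0,-0.0044,-0.001],"grip": -1,"twist": [0,0,0.5]},
    {"slide": [0,-0.0044,-0.001],"grip": -1,"twist": [0,0,0.6]},
    {"slide": [0,-0.0044,-0.001],"grip": -1,"twist": [0,0,0.7]},
    {"slide": [0,-0.0044,-0.001],"grip": -1,"twist": [0,0,0.8]},
    {"slide": [0,-0.0044,-0.001],"grip": -1,"twist": [0,0,0.86]},
  ],
)

```text
t: 19.65
tool_pos: [0.4229, 0.0344, 0.0784]
eef_rot: [2.501, 1.897, 0.002]
contact_force: [5.5, -2.4, -8.0]
opening: 0.148
grip_force: 59.7
```

```bash
cat > s.py <<'E'
from h import *
s=robot.sense(); print({k:np.round(s[k],3) for k in("t","tool_pos","contact_force","moment","opening","grip_force","joint_pos")}); x=R.from_rotvec(s["eef_rot"]).as_matrix()[:,1]; print(np.arctan2(x[1],x[0]))
E
python3 s.py
```

```text
{'t': np.float64(19.65), 'tool_pos': array([0.423, 0.034, 0.078]), 'contact_force': array([ 5.515, -2.378, -7.973]), 'moment': array([-0.347, -1.131,  0.087]), 'opening': np.float64(0.148), 'grip_force': np.float64(59.722), 'joint_pos': array([-1.870e-01, -9.000e-02,  2.223e+00, -1.000e-03,  1.006e+00,
        8.700e-02])}
-0.27296131746292335
```

Knob ~1.1 rad (spring moment 0.087 Nm). Now the last bit to the stop.

Emit:
move_arm(
  rows=[
    {"slide": [0,0,0],"grip": -1,"twist": [0,0,0.02]},
    {"slide": [0,0,0],"grip": -1,"twist": [0,0,0.04]},
    {"slide": [0,0,0],"grip": -1,"twist": [0,0,0.06]},
    {"slide": [0,0,0],"grip": -1,"twist": [0,0,0.08]},
    {"slide": [0,0,0],"grip": -1,"twist": [0,0,0.09]},
    {"slide": [0,0,0],"grip": -1,"twist": [0,0,0.09]},
    {"slide": [0,0,0],"grip": -1,"twist": [0,0,0.09]},
    {"slide": [0,0,0],"grip": -1,"twist": [0,0,0.09]},
    {"slide": [0,0,0],"grip": -1,"twist": [0,0,0.09]},
    {"slide": [0,0,0],"grip": -1,"twist": [0,0,0.09]},
  ],
)

```text
t: 20.65
tool_pos: [0.4229, 0.0344, 0.0784]
eef_rot: [2.584, 1.782, 0.002]
contact_force: [5.7, -2.0, -7.4]
opening: 0.152
grip_force: 59.7
```

```bash
python3 s.py
```

```text
{'t': np.float64(20.65), 'tool_pos': array([0.423, 0.034, 0.078]), 'contact_force': array([ 5.676, -1.965, -7.424]), 'moment': array([-0.378, -1.098,  0.211]), 'opening': np.float64(0.152), 'grip_force': np.float64(59.728), 'joint_pos': array([-1.870e-01, -9.000e-02,  2.223e+00, -1.000e-03,  1.006e+00,
        1.780e-01])}
-0.3634722179948682
```

At the stop (moment jumped to 0.21 Nm). Open, let it spring back, and rise.

Emit:
move_arm(
  rows=[
    {"slide": [0,0,0],"grip": 1,"twist": [0,0,0]},
    {"slide": [0,0,0],"grip": 1,"twist": [0,0,0]},
    {"slide": [0,0,0],"grip": 1,"twist": [0,0,0]},
    {"slide": [0,0,0],"grip": 1,"twist": [0,0,0]},
    {"slide": [0,0,0],"grip": 1,"twist": [0,0,0]},
    {"slide": [0,0,-0.03],"grip": 1,"twist": [0,0,0]},
    {"slide": [0,0,-0.06],"grip": 1,"twist": [0,0,0]},
    {"slide": [0,0,-0.1],"grip": 1,"twist": [0,0,0]},
    {"slide": [0,0,-0.15],"grip": 1,"twist": [0,0,0]},
    {"slide": [0,0,-0.2],"grip": 1,"twist": [0,0,0]},
  ],
)

```text
t: 21.65
tool_pos: [0.4213, 0.035, 0.2396]
eef_rot: [-2.586, -1.782, 0.003]
contact_force: [1.9, -0.5, -0.8]
opening: 1.002
grip_force: 0.0
```

Emit:
move_arm(
  rows=[
    {"slide": [0,0,-0.02],"grip": 1,"twist": [0,0,0]},
    {"slide": [0,0,-0.02],"grip": 1,"twist": [0,0,0]},
    {"slide": [0,0,-0.02],"grip": 1,"twist": [0,0,0]},
    {"slide": [0,0,-0.02],"grip": 1,"twist": [0,0,0]},
    {"slide": [0,0,-0.02],"grip": 1,"twist": [0,0,0]},
    {"slide": [0,0,-0.02],"grip": 1,"twist": [0,0,0]},
    {"slide": [0,0,-0.02],"grip": 1,"twist": [0,0,0]},
    {"slide": [0,0,-0.02],"grip": 1,"twist": [0,0,0]},
    {"slide": [0,0,-0.02],"grip": 1,"twist": [0,0,0]},
    {"slide": [0,0,-0.02],"grip": 1,"twist": [0,0,0]},
  ],
)

```text
t: 22.65
tool_pos: [0.4219, 0.0349, 0.2544]
eef_rot: [-2.587, -1.782, 0.002]
contact_force: [0.3, 0.1, 0.5]
opening: 1.0
grip_force: 0.0
```

```bash
python3 - <<'E'
from h import *
im=cams.get_image("side"); cv2.imwrite("pics/fin.png",cv2.resize(im[130:355,170:470],(800,600),interpolation=cv2.INTER_CUBIC))
im0=cv2.imread("pics/side0.png")
for i in(im0,im):
    i=i.astype(int); r=(i[...,2]>80)&(i[...,2]>2.2*i[...,1]); yx=np.argwhere(r); yx=yx[np.hypot(*(yx[:,::-1]-[214.5,214]).T)<22]; print(len(yx),yx.mean(0),np.ptp(yx,0))
s=robot.sense(); print(s["t"],s["contact_force"])
E
```

```text
253 [214.35968379 214.48616601] [15 20]
279 [214.85304659 214.56272401] [16 21]
22.7 [ 0.83640467 -0.03591995 -0.1301962 ]
```

View pics/fin.png

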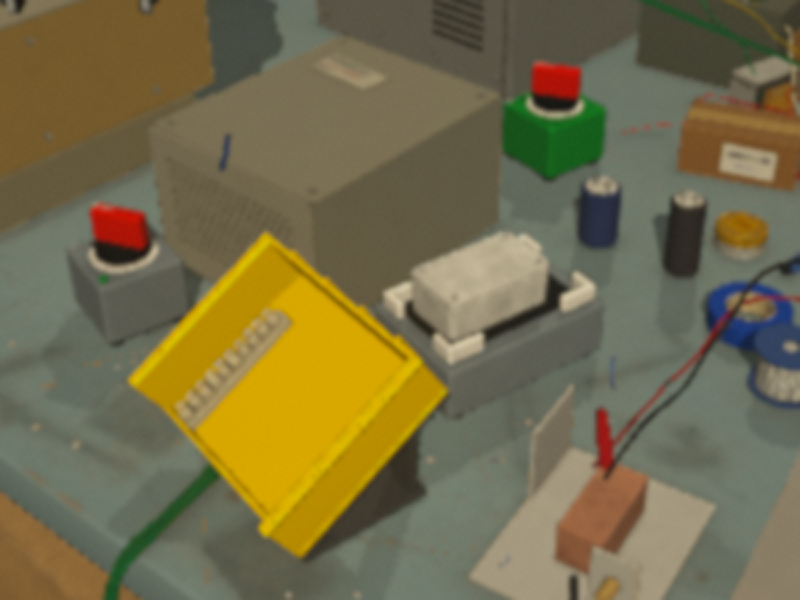

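The box lies flat in the nest at crop (480,285), the knob is back at rest at (120,228), the strip is still in place, and the arm is clear. Handing in.

```bash
python3 -c "
from cell import ticket
print(ticket.hand_in())"
```

```text
the job is handed in; nothing more can be done
None
```

The job is handed in at about 23 s of the 61 s (no verdict was returned): the box lies flat and released between the corner guides, the knob was turned to its stop and sprang back, and the terminal strip is still in the bin.

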